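Load the dry bath and lower its lid

TASK

The dry bath's clear hinged lid has been left half raised. Raise it fully back against its stop, set the petri dish flat and right way up on the metal block without dropping it, wholly inside where the lid's walls come down, then lower the lid until it is fully shut. Move the lid gently, so that it does not bang onto its stop either way, and leave the sample cup, tip box and tape roll where they stand.

Things in the scene. Friction and masses are not known exactly. Their poses are not given: they have to be found in the camera images.
- heater: Dry bath (block heater): pale low machine body 250 x 200 mm and 75 mm high, fixed to the bench. Origin: centre of the underside; its x axis points from the front to the back (hinge side), y to its left, z up. In front of the lid its top carries a display and a black dial (up to 92 mm high), not used. The raised metal block, 110 x 150 mm (x -18 to 92, y -75 to 75 mm), has its solid flat top at z = 90 mm.
- heater_lid (a joint): Angle of the lid: 0 shut, grows as its front swings up and back, 1.66 at the back stop (just past upright). The hinge is stiff (0.15 N m, about 1.2 N at the front edge), so the lid stays wherever it is left and never falls by itself; it is pushed either way.
- lid_hinge (a point): Middle of the lid's hinge line at the back of the machine, 100 mm behind the heater's origin at height 78 mm. The hinge line runs along the heater's y axis. The point has the heater's axes.
- lid_edge (a point): Middle of the lower edge of the lid's front wall; moves with the lid. The lid is a clear box of 3 mm walls, open below, 168 mm wide; measured from the hinge with the lid shut (x back, z up) it spans x = -126 to -3 mm and z = -2 to 46 mm, and this point is at x = -124.5, z = -2 mm. A small lip 50 mm wide, 10 mm deep and 6 mm thick stands out of the front wall at x = -136 to -126, z = 30 to 36 mm.
- block_top (a point): Middle of the top of the metal block, at 90 mm height, 37 mm behind the heater's origin; it has the heater's axes. Shut, the lid's walls leave x = -60 to 57 mm and y = -81 to 81 mm of this point free inside, 32 mm high.
- petri_dish: Round flat petri dish with its lid, about 58 mm across (56 mm where it is gripped) and 13 mm high, 30 g, closed (one piece), standing on the bench to the left or right of the dry bath. Origin: centre of the underside, z up.
- sample_cup: Bystander: sample cup with white screw lid, 58 mm across, 70 mm high, on the other side of the dry bath from the dish. Origin: centre of the underside.
- tip_rack: Bystander: closed pale green tip box 86 x 124 x 58 mm, at the far right of the dry bath. Origin: centre of the underside.
- label_tape: Bystander: roll of tape lying flat, 103 mm across, 25 mm high, behind the dry bath to the right. Origin: centre of the underside.
Mind the look-alikes: they are no part of the job. There is more than one size of the petri_dish; the job needs the largest.

How it is judged:
By the outcome, as a careful person would: the job done as asked, in the order asked, and still so for the second after the job is handed in, with the robot touching nothing.
It also fails if it takes over 67 s, if anything falls off the work surface, if the arm or the gripper's body presses on something with over 40 N, if the wrist force passes 120 N, or if a joint passes its speed limit or range.

ROBOT

A 6-joint arm with a two-finger parallel gripper is mounted at the origin on a cart in front of the work surface, level with it; the furniture and walls round the work are solid. World frame = base frame: x ahead of the robot, y to its left, z up, the work surface at z = 0. Lengths are in mm, angles in degrees, forces in N, time in s.
With the tool pointing down it reaches from about 300 to 750 mm from the base axis. Payload 8.5 kg.
Tool frame: the origin (TCP) lies midway between the tips of the shut fingers; the grasp point (between the pads) lies 19 mm behind it; z points along the fingers, y is the direction in which the jaws open and shut (so a half turn about z gives the same grasp; the last joint's range is limited). The gripper opens to 85 mm and grips with 20 to 120 N. Pads are 22 mm wide; open, the fingers measure 114 mm over their backs; the gripper's body (76 mm by 85 mm) begins 54 mm behind the grasp point. The pads swing forward as they close: fully open they stand 13 mm farther back than shut.
Start: joints at [63.008, 21.807, 74.336, -0, 83.858, -12.336], TCP at [139.153, 532.087, 231.322] pointing down, gripper open.
Joint ranges: [-178.18, 178.18], [-50.72, 133.34], [12.68, 142.11], [-81.47, 261.47], [9.98, 163.14], [-165.26, 165.26]. Speed limits (degrees/s): [136.94, 136.94, 180, 180, 180, 180].

INTERFACE

Orientations are given as [roll, pitch, yaw] about the fixed x, y, z axes, in that order (R = Rz(yaw) Ry(pitch) Rx(roll)).
In Python, from station import get_obs, imaging, workorder gives the robot as it stands.
- The arm moves only by the tool drive_tool, never from a script. Its argument "series" is a list of rows, each a list of 5 numbers: the shift along the world's x, y, z in mm, then the turn about the world's z in degrees, then the finger opening in mm, from 0 to 85.4. A call has 1 to 20 rows; each row is the pose to reach, as a shift and turn from the pose commanded when the call began; what a row does not reach only later rows make up. A row lasts 1/10 s, in which the tool goes at most 50 mm and 8.59 degrees, less where a joint would pass 70% of its speed; a pose out of reach is approached as far as the arm can. A call with a gripper value outside its range is refused whole. The fingers move at their own pace and stop on an object; "newtons" is the grip in N (left out, the last holds). Time passes only in rows, so rows that repeat a pose let the fingers close. It gives the time, the measured TCP pose, the force and the opening at its end, in the units of the state.
- get_obs(): the state, without advancing time (a new reading comes with each control period).
- imaging.snapshot(name): name is "scene" or "side" or "wrist"; returns a dict with "img" (420x560x3 uint8, red, green, blue), "vfov" (degrees; the focal length in pixels is half the picture's height over the tangent of half this angle, whatever the lens; pixels are square), "cx", "cy" (the principal point, pixels), "position" and "rotation" of the camera in the world; the wrist camera has in their place "T_tool_cam" (4x4, takes a point from camera to tool coordinates, whose origin is the TCP and whose axes are the flange's). Camera axes: x right, y down, z forward; pixel columns grow to the right and rows downward; lengths in mm; the calibration is good to about 2 mm. The wrist camera is an equidistant fisheye: a pixel r from the principal point sees the ray r / f radians off the axis. A picture is of the moment at which its call begins: read the wrist's pose just before it. There is no depth.
- workorder.sign_off(): hands the job in, once; it reports no verdict.
The state is a dict: "time_s": time; "q": joint angles; "qvel": joint speeds; "tau": joint torques, N m; "position": TCP position; "tcp_rot": TCP orientation; "contact_force": force on the tool from outside, world axes, zero at the start; "torque": the same for the moment, N m; "gripper_width": finger opening in mm.
Only numpy, scipy, OpenCV 4.12 (cv2) and the standard library are available. Lean on these libraries where they do the work, as an engineer would, in place of code of your own. Each camera call takes 0.05 s, during which the arm holds its last target.

## Working session

There is one attempt and no reset: what is moved stays moved. The work goes in short steps, Python scripts to look and compute and a tool call to move; the robot and the scene stay as the last step left them, time stands still between calls to the robot, and variables do not carry over. Pictures are saved under pics/ and viewed, and the job is handed in when it is done.

Besides the shell and the picture viewer there is one more tool, called after "Emit:" as name([rows], argument=value, ...), one row to a line, values as JSON. drive_tool: Moves the arm, as the interface text tells. Its arguments: {"type":"object","properties":{"series":{"type":"array","items":{"type":"array","items":{"type":"number"}}},"newtons":{"type":"number"}},"required":["series"]}

```bash
mkdir -p pics; ls
cat > h.py <<'E'
import numpy as np, cv2
from station import get_obs, imaging, workorder
from scipy.spatial.transform import Rotation as R
def snap(n,fn):
    s=imaging.snapshot(n); cv2.imwrite('pics/'+fn+'.png',s['img'][:,:,::-1]); return s
E
python3 - <<'E'
from h import *
import pickle
o=get_obs(); print({k:np.round(v,2) for k,v in o.items()})
d={}
for n in ['scene','side','wrist']:
    s=snap(n,n+'0'); d[n]=s
    print(n,{k:np.round(v,4).tolist() for k,v in s.items() if k!='img'})
d['obs']=o
pickle.dump(d,open('s0.pkl','wb'))
E
```

```text
pics
{'time_s': np.float64(0.0), 'q': array([ 63.01,  21.84,  74.38,  -0.  ,  83.86, -12.34]), 'qvel': array([-0.05,  0.02, -0.08,  0.07,  0.06, -0.05]), 'tau': array([ -0.  , -44.85, -23.13,  -0.  ,   0.  ,  -0.  ]), 'position': array([139.03, 531.82, 230.71]), 'tcp_rot': array([-1.7992e+02, -2.0000e-02,  1.6534e+02]), 'contact_force': array([-0.38,  0.34, -0.28]), 'torque': array([-0.  ,  0.02,  0.02]), 'gripper_width': np.float64(85.44)}
scene {'vfov': 56.3646, 'cx': 276.919, 'cy': 208.0319, 'position': [105.2551, -733.1216, 498.1509], 'rotation': [-116.8105, 1.1503, -31.4213]}
side {'vfov': 42.4528, 'cx': 277.3289, 'cy': 206.2176, 'position': [-114.66, -108.0141, 1241.0829], 'rotation': [-150.5786, -0.4725, -79.7928]}
wrist {'vfov': 65.7065, 'cx': 281.995, 'cy': 207.7518, 'T_tool_cam': [[-0.0002, -0.951, -0.3093, 79.378], [1.0, -0.0001, -0.0003, -1.2599], [0.0003, -0.3093, 0.951, -142.3475], [0.0, 0.0, 0.0, 1.0]]}
```

View pics/scene0.png

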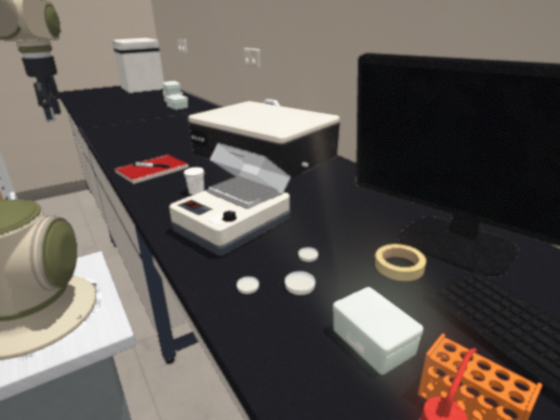

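View pics/side0.png

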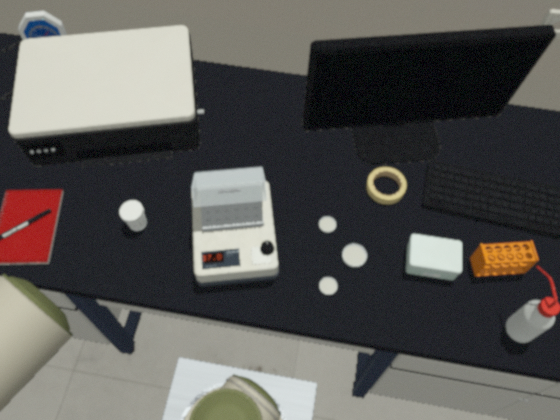

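View pics/wrist0.png

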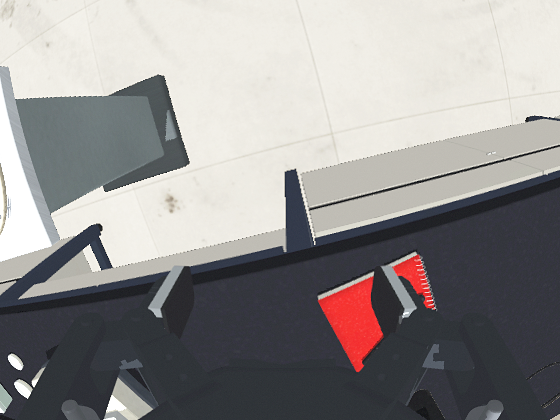

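The scene shows three white dishes right of the heater: scene px (308,255), (300,283), (248,285), which match side px (327,224), (354,255), (328,286). The middle one, (300,283) / (354,255), looks largest. The lid is half raised. Next I'll take enlarged crops.

```bash
cat >> h.py <<'E'
def ray(s,u,v):
    f=s['img'].shape[0]/2/np.tan(np.radians(s['vfov']/2))
    d=np.array([(u-s['cx'])/f,(v-s['cy'])/f,1.])
    M=np.array(s['rotation'],float); M=M if M.shape==(3,3) else R.from_euler('xyz',M,degrees=True).as_matrix()
    return np.array(s['position'],float), M@(d/np.linalg.norm(d))
def onz(s,u,v,z):
    p,d=ray(s,u,v); return p+d*(z-p[2])/d[2]
def proj(s,P):
    f=s['img'].shape[0]/2/np.tan(np.radians(s['vfov']/2))
    M=R.from_euler('xyz',np.array(s['rotation'],float),degrees=True).as_matrix()
    c=M.T@(np.array(P,float)-np.array(s['position'],float)); return np.array([s['cx']+f*c[0]/c[2], s['cy']+f*c[1]/c[2]])
def tri(*rs):
    A=0;b=0
    for p,d in rs:
        Q=np.eye(3)-np.outer(d,d); A=A+Q; b=b+Q@p
    X=np.linalg.solve(A,b); return X,[np.linalg.norm((np.eye(3)-np.outer(d,d))@(X-p)) for p,d in rs]
def crop(img,x0,y0,x1,y1,k,fn):
    c=cv2.resize(img[y0:y1,x0:x1],None,fx=k,fy=k,interpolation=cv2.INTER_CUBIC); cv2.imwrite('pics/'+fn+'.png',c[:,:,::-1])
def wray(s,o,u,v):
    f=s['img'].shape[0]/2/np.tan(np.radians(s['vfov']/2))
    a=np.array([u-s['cx'],v-s['cy']]); r=np.linalg.norm(a); t=r/f
    d=np.array([*(a/r*np.sin(t)),np.cos(t)])
    T=np.array(s['T_tool_cam']); W=R.from_euler('xyz',o['tcp_rot'],degrees=True).as_matrix()
    return W@T[:3,3]+o['position'], W@T[:3,:3]@d
E
python3 - <<'E'
from h import *
import pickle
d=pickle.load(open('s0.pkl','rb')); S,T=d['scene'],d['side']
for n,a,b in [('big',(300,283),(354.5,255)),('sm1',(308,255),(327.5,224)),('sm2',(248,285),(328.5,286))]:
    print(n,tri(ray(S,*a),ray(T,*b)))
crop(T['img'],180,150,380,300,4,'side_c0'); crop(S['img'],160,140,330,300,4.6,'scene_c0')
E
```

```text
big (array([ 469.12158727, -208.85407268,    6.41938737]), [np.float64(0.6325501539638597), np.float64(0.6325501539637248)])
sm1 (array([ 544.91131872, -130.86926377,    2.91809138]), [np.float64(1.0392662891925735), np.float64(1.0392662891925064)])
sm2 (array([ 377.62227974, -155.96074483,    4.8556068 ]), [np.float64(0.35571726695068806), np.float64(0.3557172669505167)])
```

View pics/side_c0.png

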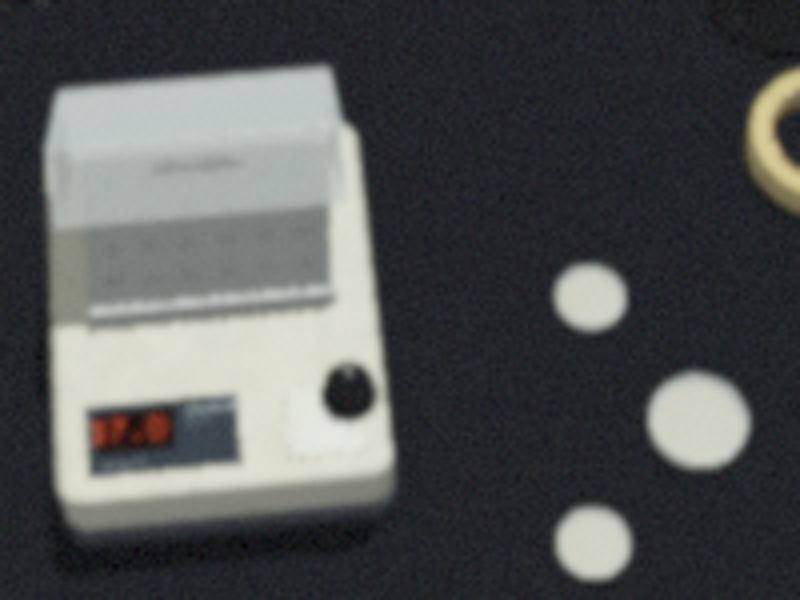

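View pics/scene_c0.png

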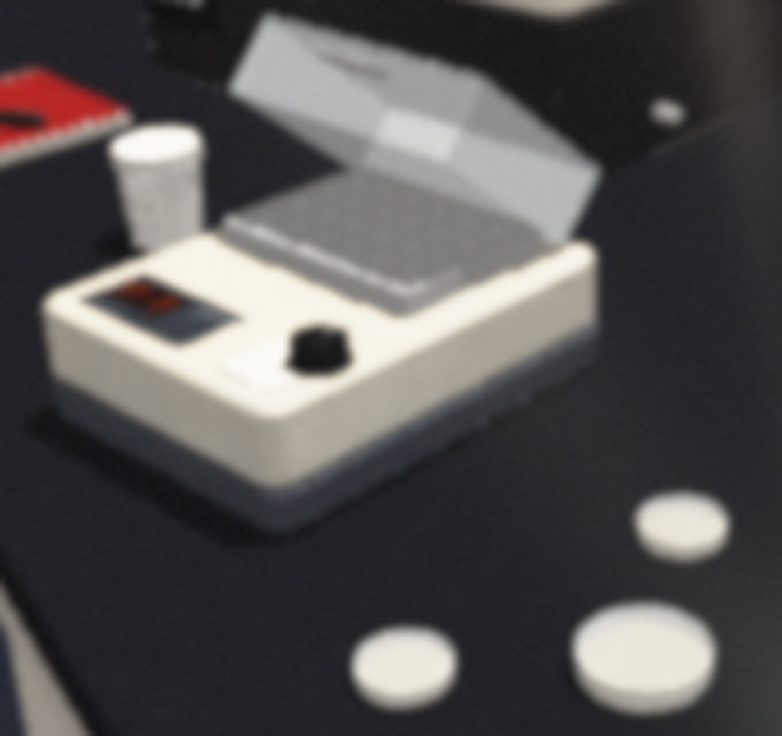

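The close crop confirms the big dish: about 26 px wide at side (354.7,255), against about 19.5 px for the other two. Now I'll fit the heater pose and lid angle.

```bash
cat > fit.py <<'E'
from h import *
import pickle
from scipy.optimize import least_squares
d=pickle.load(open('s0.pkl','rb')); S,T=d['scene'],d['side']
def H2W(p,q):
    x,y,a=p[:3]; c,s=np.cos(a),np.sin(a); q=np.array(q,float)
    return np.array([x+c*q[0]-s*q[1], y+s*q[0]+c*q[1], q[2]])
def lid(th,x,y,z): # hinge coords shut -> heater
    c,s=np.cos(th),np.sin(th) # front(-x) goes up: rotate
    return [100+c*x+s*z, y, 78 - s*x + c*z]
sc=lambda u,v:(160+u/4.6,140+v/4.6); si=lambda u,v:(180+u/4,150+v/4)
E
cat > fit1.py <<'E'
from fit import *
L=[(T,si(75,497),(-125,100,75),(-125,-100,75)),(T,si(380,470),(-125,100,75),(-125,-100,75)),
(T,si(357,140),(-125,-100,75),(125,-100,75)),(T,si(392,450),(-125,-100,75),(125,-100,75)),
(T,si(54,330),(-125,100,75),(125,100,75)),(T,si(60,470),(-125,100,75),(125,100,75)),
(S,sc(60,310),(-125,100,75),(-125,-100,75)),(S,sc(240,402),(-125,100,75),(-125,-100,75)),
(S,sc(310,402),(-125,-100,75),(125,-100,75)),(S,sc(570,258),(-125,-100,75),(125,-100,75))]
P=[(T,si(88,305),(-18,75,90)),(T,si(332,288),(-18,-75,90)),(S,sc(228,216),(-18,75,90)),(S,sc(412,297),(-18,-75,90))]
def res(p):
    r=[]
    for s,uv,a,b in L:
        A,B=proj(s,H2W(p,a)),proj(s,H2W(p,b)); t=(B-A)/np.linalg.norm(B-A); w=np.array(uv)-A; r.append(t[0]*w[1]-t[1]*w[0])
    for s,uv,a in P: r+=list(proj(s,H2W(p,a))-uv)
    return r
f=least_squares(res,[500,50,0.0]); print(f.x,np.degrees(f.x[2])); print(np.round(f.fun,1))
p=f.x; np.save('heater.npy',p)
for nm,q in [('block_top',(37,0,90)),('hinge',(100,0,78))]: print(nm,H2W(p,q))
X=(-126,-3);Z=(-2,46);Y=(-84,84)
for th in (0.6,0.7,0.8,0.9,1.0):
  pass
def draw(th,tag):
    for s,nm,k,(x0,y0,x1,y1) in ((S,'sc',4.6,(160,140,330,300)),(T,'si',4,(180,150,380,300))):
        c=cv2.resize(s['img'][y0:y1,x0:x1],None,fx=k,fy=k,interpolation=cv2.INTER_CUBIC)
        pt=lambda q:tuple(int(round(v)) for v in (proj(s,H2W(p,q))-(x0,y0))*k)
        C={(i,j,m):lid(th,X[i],Y[j],Z[m]) for i in(0,1) for j in (0,1) for m in (0,1)}
        for a in C:
            for b in C:
                if sum(u!=v for u,v in zip(a,b))==1 and a<b: cv2.line(c,pt(C[a]),pt(C[b]),(255,0,0),1)
        for z,(a,b,e,g) in ((75,(-125,125,-100,100)),(90,(-18,92,-75,75))):
            r=[(a,e,z),(b,e,z),(b,g,z),(a,g,z)]
            for i in range(4): cv2.line(c,pt(r[i]),pt(r[(i+1)%4]),(0,255,0),1)
        cv2.imwrite(f'pics/ov_{nm}_{tag}.png',c[:,:,::-1])
import sys
draw(float(sys.argv[1]),sys.argv[2])
E
python3 fit1.py 0.75 a
```

```text
[4.71252260e+02 9.62564451e+01 2.86717254e-01] 16.42768858155957
[ 1.   1.7 -1.  -1.6  1.1  1.3  1.4  2.   0.9 -1.8  0.2  2.4  1.8  0.9
 -1.6  0.2 -1.4 -1.2]
block_top [506.74182453 106.72023083  90.        ]
hinge [567.17000193 124.53694702  78.        ]
```

View pics/ov_sc_a.png

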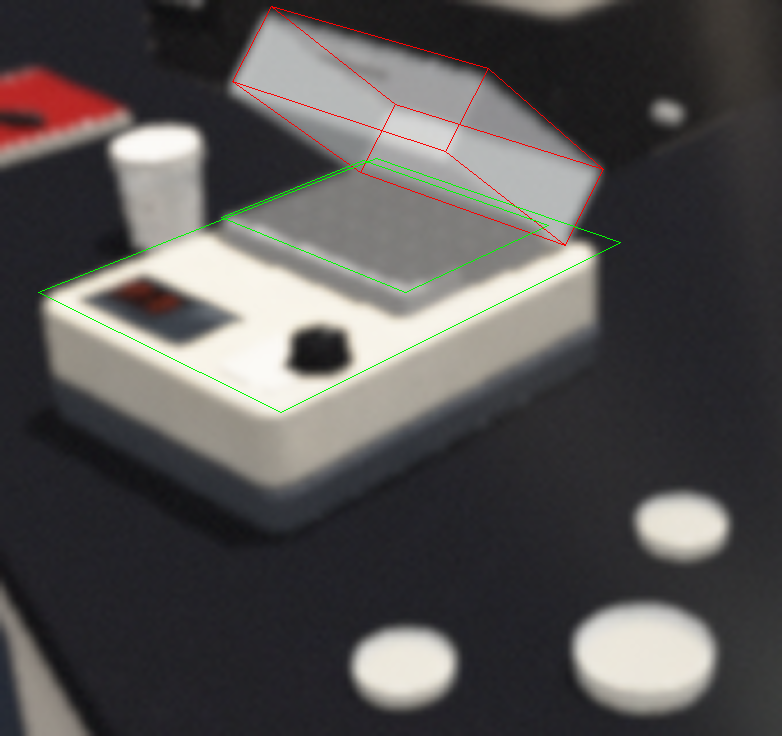

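View pics/ov_si_a.png

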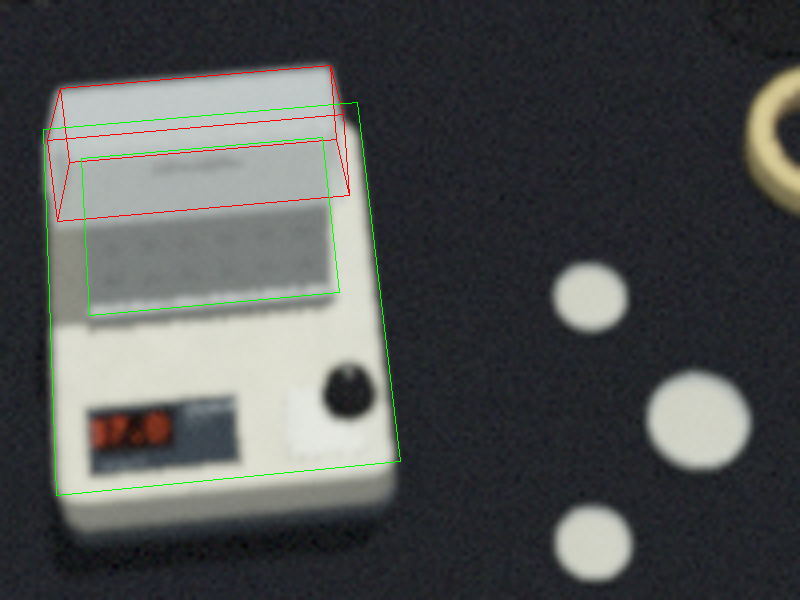

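Run:
```python
from fit import *
p=np.load('heater.npy')
print('box near right top', tri(ray(S,338,120),ray(T,194,97)))
print('box front top right', tri(ray(S,303,138),ray(T,194,97)))
print('cup lid', tri(ray(S,195,171),ray(T,131,210)))
print('edge', H2W(p,lid(.73,-124.5,0,-2)), 'start tcp', H2W(p,(-30,0,145)))
c=lambda q:np.round(H2W(p,q),1)
for th in np.linspace(.73,1.66,8): print(round(th,2),'edge h',np.round(lid(th,-126,0,-2),1),'w',c(lid(th,-126,0,-2)))
```

```text
box near right top (array([843.93366439, 238.87684179, 158.23958412]), [np.float64(67.60496195274104), np.float64(67.60496195274106)])
box front top right (array([801.07055211, 270.51416941, 127.71770018]), [np.float64(6.467565452109076), np.float64(6.4675654521090555)])
cup lid (array([465.52759874, 355.36437999,  64.38788401]), [np.float64(1.8036820780767113), np.float64(1.803682078076655)])
edge [476.90377907  97.92274577 159.53492075] start tcp [442.47693745  87.77229456 145.        ]
0.73 edge h [  4.8   0.  160.5] w [475.8  97.6 160.5]
0.86 edge h [ 16.5   0.  172.4] w [487.1 100.9 172.4]
1.0 edge h [ 29.8   0.  182.6] w [499.8 104.7 182.6]
1.13 edge h [ 44.3   0.  191. ] w [513.7 108.8 191. ]
1.26 edge h [ 59.7   0.  197.4] w [528.5 113.1 197.4]
1.39 edge h [ 75.9   0.  201.7] w [544.1 117.7 201.7]
1.53 edge h [ 92.5   0.  203.8] w [560.  122.4 203.8]
1.66 edge h [109.2   0.  203.7] w [576.  127.1 203.7]
```

Emit:
drive_tool([
  [12,-18,0,1.5,0],
  [36,-53,0,4,0],
  [64,-94,0,7,0],
  [92,-135,0,10,0],
  [120,-176,0,13,0],
  [148,-217,0,16,0],
  [176,-258,0,19,0],
  [204,-299,0,22,0],
  [232,-340,0,25,0],
  [260,-381,0,28,0],
  [284,-416,0,30,0],
  [298,-437,-5,31.7,0],
  [303,-444,-10,31.7,0],
  [303,-444,-10,31.7,0],
], newtons=40)

```text
time_s: 1.55
position: [442.0, 87.7, 220.5]
tcp_rot: [180.0, -0.1, -163.1]
contact_force: [-0.2, 0.4, 0.3]
gripper_width: -0.3
```

Run:
```python
from h import *
o=get_obs(); s=snap('wrist','w1'); print(o['time_s'],o['position'],o['tcp_rot'],o['gripper_width'],o['contact_force'])
import pickle; pickle.dump((o,s),open('w1.pkl','wb'))
```

```text
1.55 [442.0010014   87.66544061 220.45231343] [ 1.79952823e+02 -1.05254631e-01 -1.63078654e+02] -0.2702093435432188 [-0.19683368  0.37062284  0.27520191]
```

View pics/w1.png

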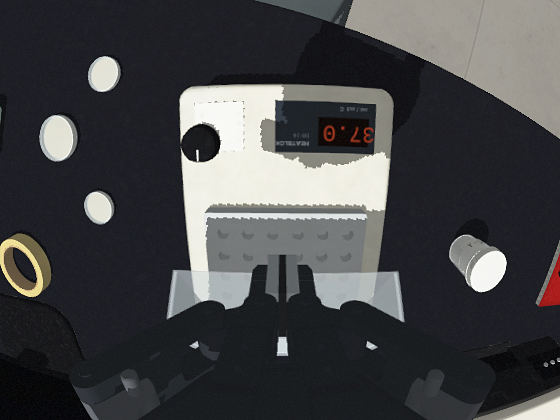

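The wrist picture shows the block's front edge at (206,210) to (367,214), the lid's front lower corners at (173,271) and (398,272), and the big dish at (58,137). I'll check these against the model.

Run:
```python
from fit import *
o,s=pickle.load(open('w1.pkl','rb'))
crop(s['img'],20,60,180,180,5,'w1_d'); crop(s['img'],150,190,410,310,3,'w1_l')
def wz(u,v,z):
    p,d=wray(s,o,u,v); return p+d*(z-p[2])/d[2]
p=np.load('heater.npy')
print('blk',wz(206,209,90),wz(367,213,90),'model',H2W(p,(-18,-75,90)),H2W(p,(-18,75,90)))
for th in (.68,.73,.78): print(th,'edge model',H2W(p,lid(th,-126,-84,-2)),H2W(p,lid(th,-126,84,-2)), 'wrist', wz(173,271,lid(th,-126,0,-2)[2]),wz(398,271,lid(th,-126,0,-2)[2]))
print('dish tri', tri(wray(s,o,58,137),ray(S,300,283),ray(T,354.7,255)), wz(58,137,13))
```

```text
blk [471.33177633  24.07553518  90.        ] [432.68500702 164.41950909  90.        ] model [475.1974429   19.22764836  90.        ] [432.77669006 163.10426122  90.        ]
0.68 edge model [495.744771    15.90280727 155.67277559] [448.23352782 177.04461368 155.67277559] wrist [502.01233537  18.77042777 155.67277559] [452.739908   181.98093377 155.67277559]
0.73 edge model [499.58726897  17.03573398 160.53522521] [452.07602579 178.17754038 160.53522521] wrist [498.82218418  19.81683874 160.53522521] [450.70564112 179.19858139 160.53522521]
0.78 edge model [503.65806526  18.23597243 165.19137974] [456.14682208 179.37777883 165.19137974] wrist [495.76737886  20.8188545  165.19137974] [448.75768038 176.53427355 165.19137974]
dish tri (array([ 468.93102495, -208.97777237,    6.2803668 ]), [np.float64(0.6240623594830567), np.float64(0.4564070717672256), np.float64(1.0566126139027594)]) [ 466.47692056 -203.29626163   13.        ]
```

View pics/w1_l.png

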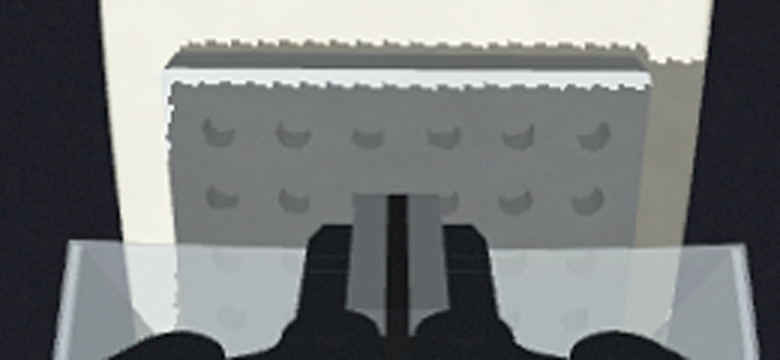

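View pics/w1_d.png

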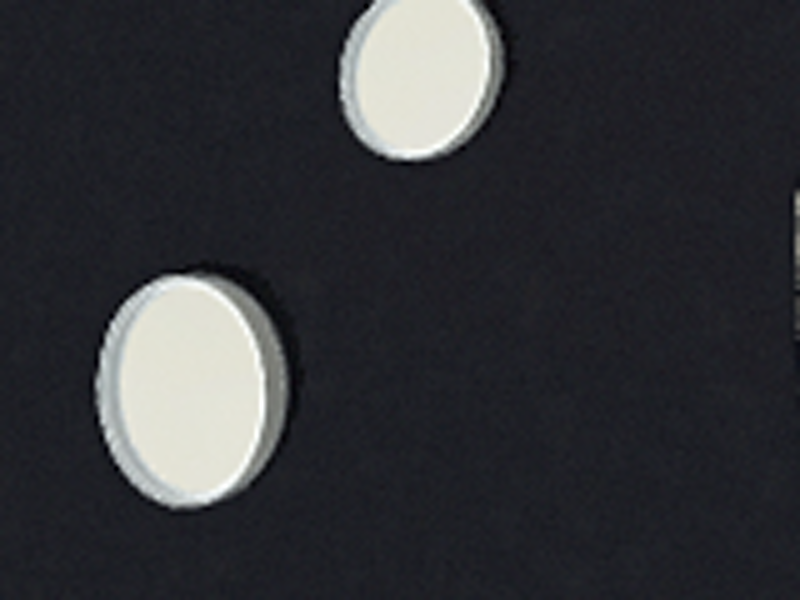

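Emit:
drive_tool([
  [0,0,-5,0,0],
  [0,0,-18,0,0],
  [0,0,-35,0,0],
  [0,0,-52,0,0],
  [0,0,-66,0,0],
  [0,0,-73,0,0],
  [2,0.6,-73,0,0],
  [6,1.7,-73,0,0],
  [10,3,-73,0,0],
  [14,4,-73,0,0],
  [18,5,-73,0,0],
  [20,6,-73,0,0],
])

```text
time_s: 2.8
position: [462.7, 94.1, 148.4]
tcp_rot: [-180.0, 0.0, -163.0]
contact_force: [0.0, 0.2, 0.5]
gripper_width: -0.2
```

Run:
```python
from h import *
o=get_obs(); s=snap('wrist','w2'); print(o['time_s'],o['position'],o['contact_force'])
s=snap('scene','s2');crop(s['img'],150,100,330,250,4,'s2c')
```

```text
2.8 [462.67545565  94.12312078 148.43116302] [0.00772543 0.23552315 0.4594894 ]
```

View pics/s2c.png

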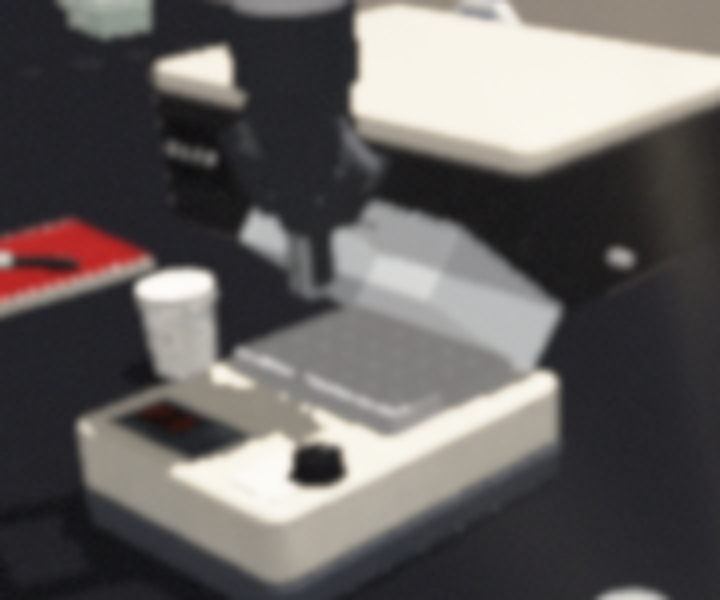

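View pics/w2.png

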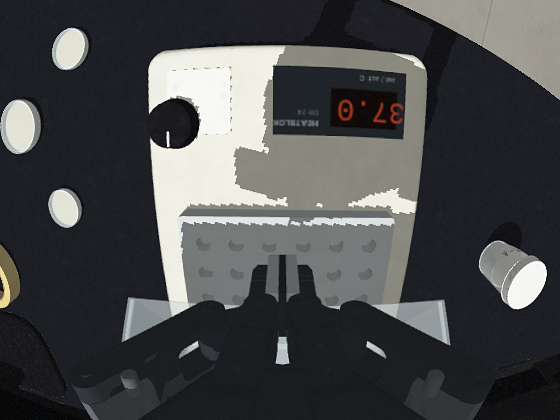

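Emit:
drive_tool([
  [2,0.5,0,0,0],
  [5,1.4,1,0,0],
  [7.7,2.3,4,0,0],
  [11,3.3,8,0,0],
  [15,4.4,12,0,0],
  [18,5.3,14.5,0,0],
  [21,6.2,17,0,0],
  [24.5,7.2,19.5,0,0],
  [27.6,8.2,22,0,0],
  [31,9.2,24,0,0],
  [34.5,10.2,26.5,0,0],
  [38,11.2,28.5,0,0],
  [41.5,12.3,30.5,0,0],
  [46.5,13.7,32.7,0,0],
  [51.4,15.2,35,0,0],
  [56.3,16.6,37,0,0],
  [61.4,18.1,38.5,0,0],
  [66.6,19.7,40,0,0],
  [70,20.6,40.5,0,0],
  [72,21.2,41,0,0],
])

```text
time_s: 4.9
position: [534.5, 115.4, 189.3]
tcp_rot: [180.0, 0.0, -163.0]
contact_force: [-1.5, -1.8, 0.5]
gripper_width: 0.0
```

Run:
```python
from h import *
o=get_obs(); print(o['time_s'],o['position'],o['contact_force'])
s=snap('scene','s3');crop(s['img'],150,100,330,250,4,'s3c')
```

```text
4.9 [534.53242803 115.38065642 189.2851575 ] [-1.45041624 -1.79078208  0.4928491 ]
```

View pics/s3c.png

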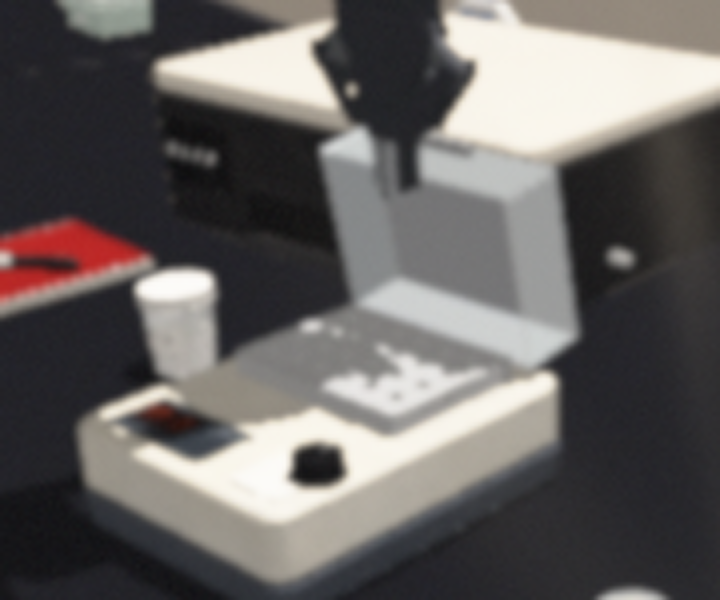

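Emit:
drive_tool([
  [2,0.6,0.3,0,0],
  [4,1.2,0.6,0,0],
  [6,1.8,1,0,0],
  [8,2.4,1.3,0,0],
  [10,2.9,1.6,0,0],
  [12,3.5,1.8,0,0],
  [14,4.1,2,0,0],
  [16,4.7,2,0,0],
  [18,5.3,2.1,0,0],
  [20,5.9,2.2,0,0],
  [21.5,6.3,2.2,0,0],
  [23,6.8,2.2,0,0],
  [24.5,7.2,2.2,0,0],
  [26,7.6,2.2,0,0],
])

```text
time_s: 6.35
position: [560.3, 123.0, 191.5]
tcp_rot: [180.0, 0.0, -163.0]
contact_force: [-0.5, -1.0, 0.0]
gripper_width: 0.1
```

Emit:
drive_tool([
  [1,0.3,0,0,0],
  [2,0.6,0,0,0],
  [3,0.9,0,0,0],
  [4,1.2,0,0,0],
])

```text
time_s: 6.75
position: [564.2, 124.1, 191.4]
tcp_rot: [180.0, -0.0, -163.0]
contact_force: [-0.5, 1.1, -1.3]
gripper_width: -0.1
```

Emit:
drive_tool([
  [1,0.3,0,0,0],
  [2,0.6,0,0,0],
  [2.5,0.7,0,0,0],
])

```text
time_s: 7.05
position: [566.2, 124.7, 191.3]
tcp_rot: [180.0, -0.1, -163.0]
contact_force: [-6.2, -0.5, 0.6]
gripper_width: -0.2
```

Emit:
drive_tool([
  [0.5,0.1,0,0,0],
  [1,0.3,0,0,0],
  [1,0.3,0,0,0],
])

```text
time_s: 7.35
position: [566.3, 124.7, 191.3]
tcp_rot: [180.0, -0.2, -163.0]
contact_force: [-7.7, -2.4, 1.7]
gripper_width: 0.1
```

Run:
```python
from h import *
o=get_obs(); print(o['time_s'],o['position'],o['contact_force'])
s=snap('scene','s4');crop(s['img'],150,100,330,250,4,'s4c')
```

```text
7.35 [566.25659046 124.74911307 191.29080447] [-7.74086432 -2.35636679  1.67069661]
```

View pics/s4c.png

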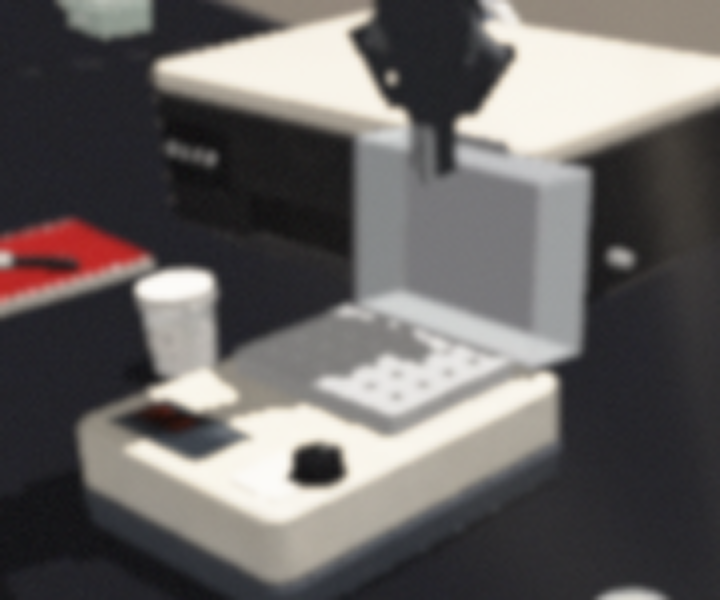

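Emit:
drive_tool([
  [-8,-2.3,0,0,0],
  [-25,-7,0,0,0],
  [-48,-14,0,0,20],
  [-62,-40,-5,0,60],
  [-66,-78,-15,0,85],
  [-70,-120,-25,0,85],
  [-75,-162,-35,0,85],
  [-80,-204,-45,0,85],
  [-85,-246,-55,0,85],
  [-92,-285,-65,0,85],
  [-97,-315,-75,0,85],
  [-100,-328,-80,0,85],
  [-100,-330,-80,0,85],
  [-100,-330,-80,0,85],
])

```text
time_s: 8.8
position: [467.9, -204.3, 111.9]
tcp_rot: [-180.0, 0.0, -163.0]
contact_force: [0.6, 0.9, 0.1]
gripper_width: 85.2
```

Run:
```python
from h import *
import pickle
o=get_obs(); s=snap('wrist','w5'); print(o['time_s'],o['position'],o['tcp_rot'],o['contact_force'],o['gripper_width'])
pickle.dump((o,s),open('w5.pkl','wb'))
t=snap('side','side5'); crop(t['img'],180,130,380,280,4,'side5c')
```

```text
8.8 [ 467.90984107 -204.33911239  111.89542644] [-1.79980835e+02  3.75107326e-02 -1.62950132e+02] [0.55897963 0.88659126 0.05567354] 85.19910072062486
```

View pics/w5.png

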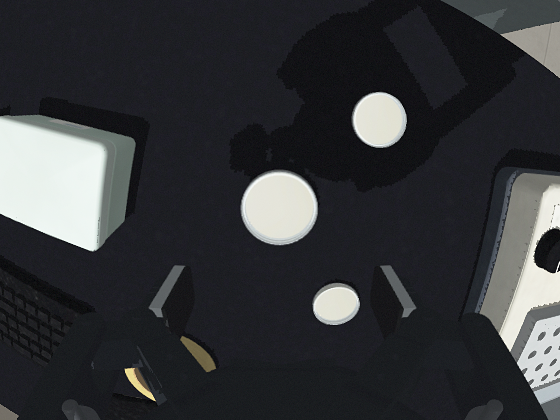

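View pics/side5c.png

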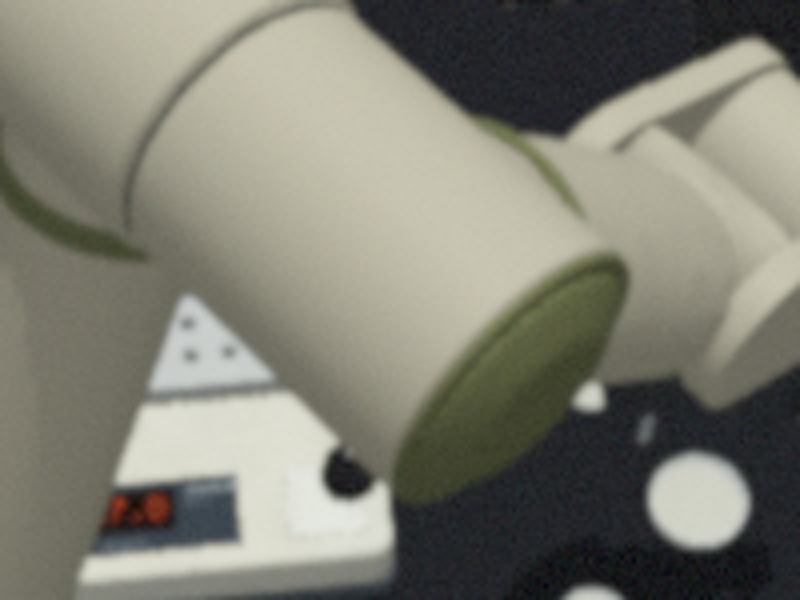

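The big dish is centred at wrist px (279,207), 76 px across (58 mm at this range); the small ones are at (379,120) and (336,303). Compute its position.

Run:
```python
from fit import *
o,s=pickle.load(open('w5.pkl','rb'));o1,s1=pickle.load(open('w1.pkl','rb'))
g=cv2.cvtColor(s['img'],cv2.COLOR_RGB2GRAY); m=(g>120).astype('uint8')
n,l,st,ce=cv2.connectedComponentsWithStats(m)
i=l[207,279]; print(st[i],ce[i])
r=wray(s,o,*ce[i])
for z in(6,13):print(z,r[0]+r[1]*(z-r[0][2])/r[1][2])
print(tri(r,wray(s1,o1,57.5,138)), tri(r,ray(T,354.7,255)),tri(r,ray(S,300,283)))
```

```text
[ 241  171   77   74 4403] [278.86577334 207.77878719]
6 [ 469.69907707 -207.61822344    6.        ]
13 [ 467.49629135 -208.21405323   13.        ]
(array([ 469.25011205, -207.78248198,    7.92795454]), [np.float64(0.15050981386573292), np.float64(0.15050981386567466)]) (array([ 466.94492819, -208.59715616,   13.51988545]), [np.float64(0.4945773479288065), np.float64(0.4945773479287154)]) (array([ 469.78280543, -207.42488614,    4.89436062]), [np.float64(0.2731366620424398), np.float64(0.27313666204253134)])
```

Emit:
drive_tool([
  [0.6,-3.7,-8,0,85],
  [0.6,-3.7,-28,0,85],
  [0.6,-3.7,-50,0,85],
  [0.6,-3.7,-72,0,85],
  [0.6,-3.7,-92,0,85],
  [0.6,-3.7,-104,0,85],
  [0.6,-3.7,-110,0,85],
  [0.6,-3.7,-111,0,85],
  [0.6,-3.7,-111,0,70],
  [0.6,-3.7,-111,0,62],
  [0.6,-3.7,-111,0,58],
  [0.6,-3.7,-111,0,50],
  [0.6,-3.7,-111,0,50],
  [0.6,-3.7,-111,0,50],
], newtons=30)

```text
time_s: 10.3
position: [468.5, -208.7, 1.5]
tcp_rot: [-179.9, 0.0, -163.0]
contact_force: [-1.2, 1.3, 6.6]
gripper_width: 55.2
```

Run:
```python
from h import *
o=get_obs(); s=snap('wrist','w6'); print(o['time_s'],o['position'],o['tcp_rot'],o['contact_force'],o['gripper_width'])
```

```text
10.3 [ 468.4759112  -208.73216766    1.46109967] [-1.79941667e+02  4.41468729e-02 -1.62956079e+02] [-1.20232491  1.32141542  6.61438217] 55.19967667557321
```

View pics/w6.png

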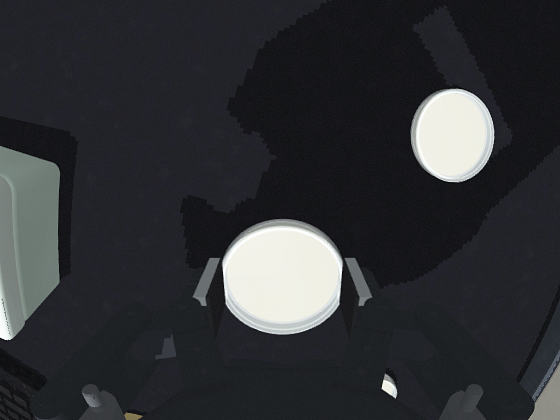

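Emit:
drive_tool([
  [0,0,1,0,50],
  [0,0,3,0,50],
  [0,0,7,0,50],
  [0,0,14,0,50],
  [0,0,25,0,50],
  [0,0,40,0,50],
  [0,0,50,0,50],
  [0,0,50,0,50],
])

```text
time_s: 11.15
position: [468.9, -209.1, 52.1]
tcp_rot: [-179.9, 0.1, -163.0]
contact_force: [0.4, 0.3, -0.9]
gripper_width: 55.0
```

Run:
```python
from h import *
import pickle
o=get_obs(); s=snap('wrist','w7'); print(o['time_s'],o['position'],o['contact_force'],o['gripper_width'])
s=snap('scene','s7');crop(s['img'],220,180,360,310,5,'s7c');pickle.dump((o,s),open('s7.pkl','wb'))
```

```text
11.15 [ 468.88756933 -209.06412196   52.14877256] [ 0.36729886  0.32377501 -0.90992273] 54.95485822444902
```

View pics/w7.png

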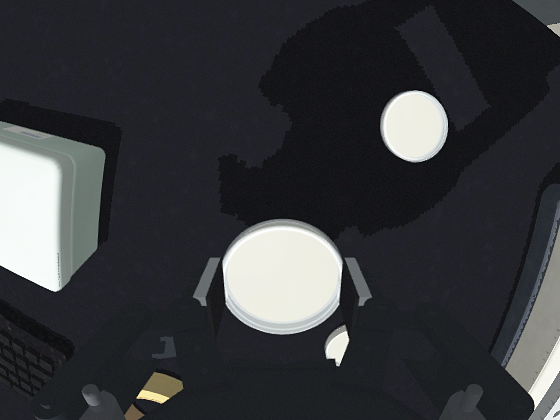

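View pics/s7c.png

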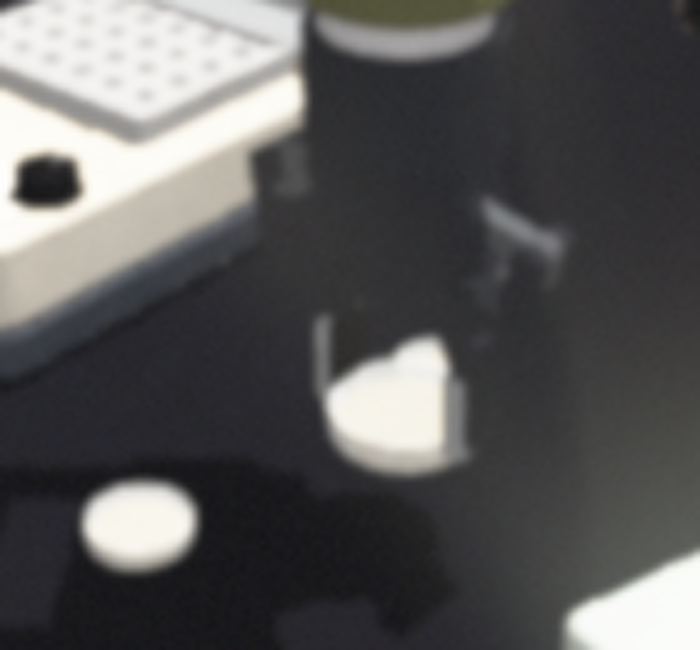

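Emit:
drive_tool([
  [0,0,15,0,50],
  [0,2,45,0,50],
  [1,10,75,0,50],
  [3,30,98,0,50],
  [6,60,108,0,50],
  [9,92,108,0,50],
  [12,125,108,0,50],
  [16,158,108,0,50],
  [19,190,108,0,50],
  [22,222,108,0,50],
  [25,252,108,0,50],
  [28,280,105,0,50],
  [30.5,302,100,0,50],
  [32,313,92,0,50],
  [32,315.5,85,0,50],
  [32,315.5,78,0,50],
  [32,315.5,73,0,50],
  [32,315.5,70,0,50],
  [32,315.5,70,0,50],
])

```text
time_s: 13.15
position: [500.2, 106.3, 120.2]
tcp_rot: [180.0, -0.0, -163.0]
contact_force: [0.8, -0.9, -0.8]
gripper_width: 54.7
```

Run:
```python
from h import *
o=get_obs(); s=snap('wrist','w8'); print(o['time_s'],o['position'],o['contact_force'],o['gripper_width'])
s=snap('scene','s8');crop(s['img'],150,100,330,250,4,'s8c')
```

```text
13.15 [500.18000711 106.28148857 120.18298379] [ 0.80554245 -0.89167244 -0.78351008] 54.73552271859592
```

View pics/w8.png

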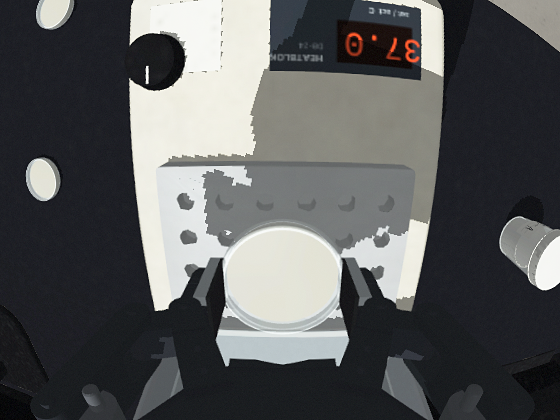

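View pics/s8c.png

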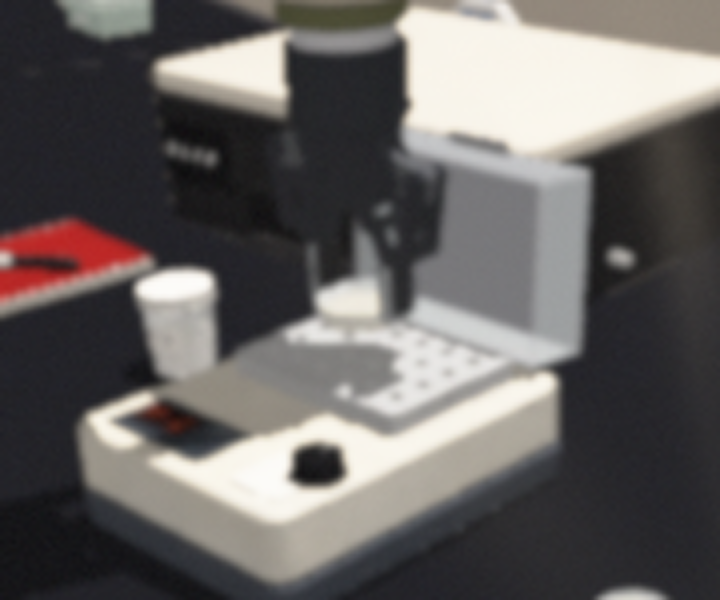

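Emit:
drive_tool([
  [0,0,-4,0,50],
  [0,0,-9,0,50],
  [0,0,-14,0,50],
  [0,0,-19,0,50],
  [0,0,-22,0,50],
  [0,0,-24,0,50],
  [0,0,-25,0,50],
  [0,0,-26,0,50],
  [0,0,-27,0,50],
  [0,0,-27.5,0,50],
  [0,0,-27.5,0,50],
])

```text
time_s: 14.35
position: [500.3, 106.9, 93.0]
tcp_rot: [-180.0, 0.0, -163.0]
contact_force: [-0.3, -0.3, 0.5]
gripper_width: 54.8
```

Emit:
drive_tool([
  [0,0,-0.5,0,50],
  [0,0,-1,0,50],
  [0,0,-1,0,50],
])

```text
time_s: 14.65
position: [500.2, 106.9, 92.0]
tcp_rot: [180.0, -0.0, -163.0]
contact_force: [-0.3, 0.3, 0.6]
gripper_width: 55.1
```

Emit:
drive_tool([
  [0,0,-0.5,0,50],
  [0,0,-1,0,50],
  [0,0,-1,0,50],
])

```text
time_s: 14.95
position: [500.3, 106.9, 91.5]
tcp_rot: [-180.0, 0.0, -163.0]
contact_force: [-1.6, -0.7, 5.4]
gripper_width: 54.9
```

Emit:
drive_tool([
  [0,0,-0.5,0,50],
  [0,0,-0.8,0,50],
  [0,0,-0.8,0,50],
])

```text
time_s: 15.25
position: [500.4, 106.9, 91.4]
tcp_rot: [-180.0, 0.1, -162.9]
contact_force: [-4.3, 0.4, 12.6]
gripper_width: 54.8
```

Emit:
drive_tool([
  [0,0,0.8,0,50],
  [0,0,1,0,54],
  [0,0,1,0,57],
  [0,0,1,0,60],
  [0,0,1,0,64],
  [0,0,1,0,70],
  [0,0,1,0,76],
  [0,0,1,0,80],
  [0,0,4,0,80],
  [0,0,12,0,80],
  [0,0,25,0,80],
  [0,0,45,0,80],
  [-4,0,60,0,80],
  [-8,0,70,0,80],
  [-8,0,70,0,80],
])

```text
time_s: 16.75
position: [492.3, 107.0, 161.6]
tcp_rot: [-180.0, 0.1, -162.9]
contact_force: [-0.2, -0.1, -0.3]
gripper_width: 80.3
```

Run:
```python
from h import *
import pickle
o=get_obs(); s=snap('wrist','w9'); print(o['time_s'],o['position'],o['contact_force'],o['gripper_width'])
pickle.dump((o,s),open('w9.pkl','wb'))
s=snap('scene','s9');crop(s['img'],150,100,330,250,4,'s9c')
```

```text
16.75 [492.34199806 106.9545346  161.64987892] [-0.22779246 -0.14190289 -0.30390331] 80.2550105016637
```

View pics/w9.png

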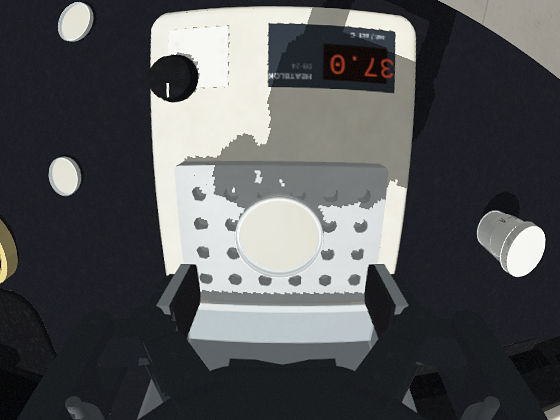

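View pics/s9c.png

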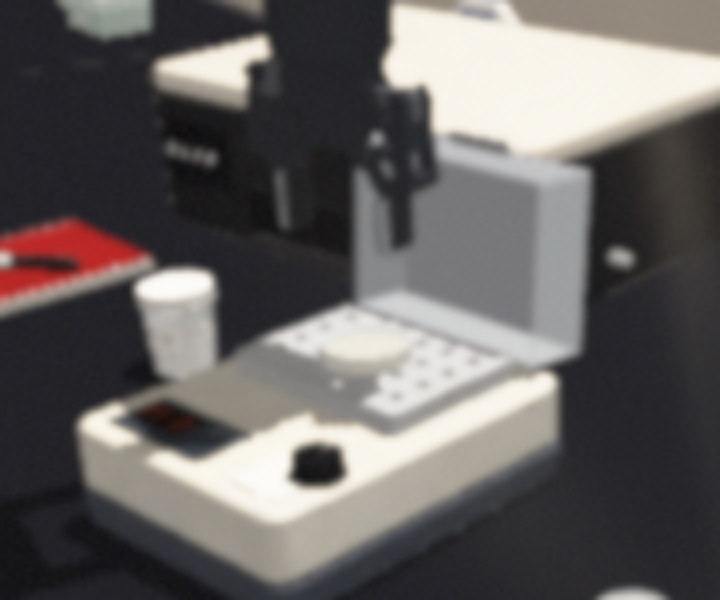

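The dish is down at wrist px (280,237), well inside the block outline (178–388, 163–293), and the lid is still against its stop. Next, over the lid and down behind it.

Emit:
drive_tool([
  [0,0,10,0,60],
  [0,0,35,0,30],
  [0,0,65,0,0],
  [0,0,85,0,0],
  [8,2,92,0,0],
  [28,7.5,92,0,0],
  [55,15,92,0,0],
  [82,22,92,0,0],
  [110,29.5,92,0,0],
  [135,36,92,0,0],
  [152,41,92,0,0],
  [159,42.5,90,0,0],
  [159,42.5,80,0,0],
  [159,42.5,65,0,0],
  [159,42.5,65,0,0],
])

```text
time_s: 18.35
position: [649.7, 149.1, 222.8]
tcp_rot: [179.9, -0.3, -163.0]
contact_force: [0.5, -0.3, -1.0]
gripper_width: -0.0
```

Run:
```python
from h import *
import pickle
o=get_obs(); s=snap('wrist','w10'); print(o['time_s'],o['position'],o['contact_force'],o['gripper_width'],o['q'])
s=snap('scene','s10');crop(s['img'],150,80,350,230,4,'s10c')
```

```text
18.35 [649.69175062 149.11720765 222.81340438] [ 0.45347448 -0.31441067 -0.96594514] -0.0013360077109296749 [ 2.77489081e+00  3.44438621e+01  5.38849909e+01 -2.34871749e-03
  9.19578494e+01 -1.04259363e+02]
```

View pics/w10.png

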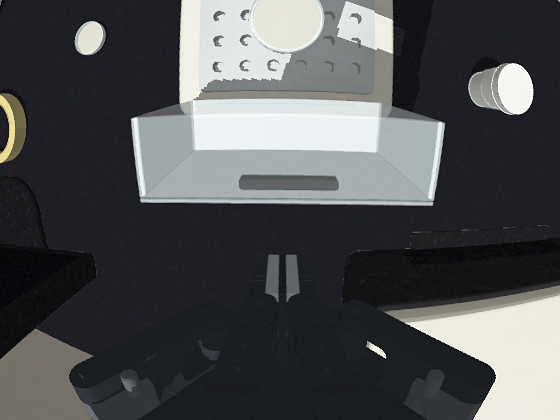

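View pics/s10c.png

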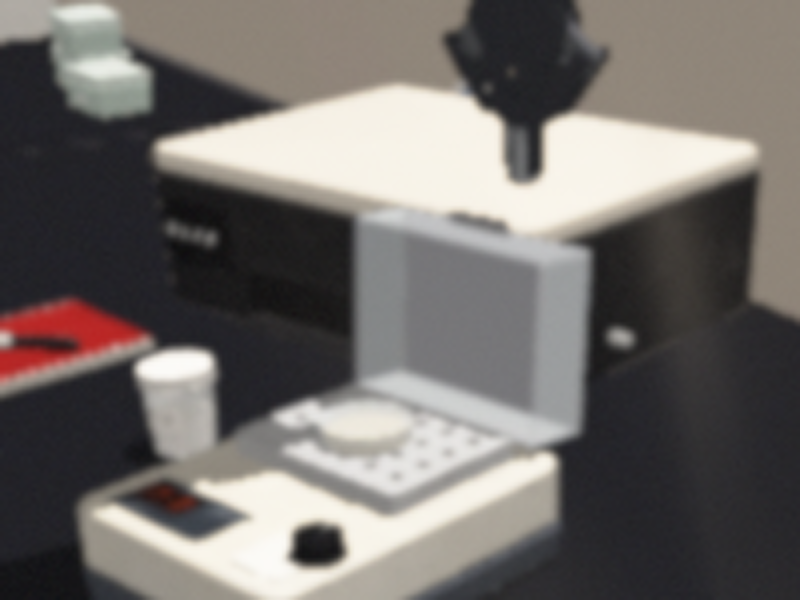

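Emit:
drive_tool([
  [0,0,-8,0,0],
  [0,0,-20,0,0],
  [0,0,-32,0,0],
  [0,0,-40,0,0],
  [0,0,-40,0,0],
  [0,0,-40,0,0],
])

```text
time_s: 19.05
position: [651.3, 149.4, 185.2]
tcp_rot: [-180.0, -0.0, -163.0]
contact_force: [-0.4, 0.6, -0.6]
gripper_width: -0.4
```

Run:
```python
from h import *
o=get_obs(); print(o['time_s'],o['position'],o['tcp_rot'],o['contact_force'],o['q'])
s=snap('wrist','w11')
p=np.load('heater.npy');d=o['position'][:2]-p[:2];a=p[2];print(d@[np.cos(a),np.sin(a)],d@[-np.sin(a),np.cos(a)])
```

```text
19.05 [651.34245204 149.3755681  185.20200051] [-1.79999393e+02 -2.75198869e-03 -1.62954873e+02] [-0.43443219  0.60081267 -0.57319375] [ 2.78998353e+00  3.57353814e+01  5.76231697e+01 -1.26798715e-03
  8.66439668e+01 -1.04255069e+02]
187.76080015549417 0.020253110506558314
```

View pics/w11.png

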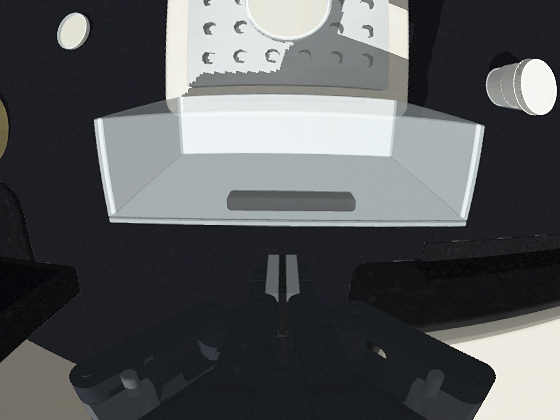

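Emit:
drive_tool([
  [-4.8,-1.4,0,0,0],
  [-10.5,-3.1,0,0,0],
  [-15.3,-4.5,0,0,0],
  [-19.2,-5.7,1,0,0],
  [-23,-6.8,2,0,0],
  [-26.8,-7.9,3.5,0,0],
  [-30.7,-9,5,0,0],
  [-34,-10,6.3,0,0],
  [-37.4,-11,7.6,0,0],
  [-41.2,-12.2,9,0,0],
  [-45,-13.3,10,0,0],
  [-48.9,-14.4,11,0,0],
  [-53.5,-15.8,12,0,0],
  [-57.5,-17,12.6,0,0],
  [-61.9,-18.3,13.2,0,0],
  [-66.2,-19.5,13.7,0,0],
  [-70.4,-20.8,14,0,0],
  [-74.8,-22.1,14,0,0],
  [-78,-23,13.9,0,0],
  [-80,-23.6,13.8,0,0],
])

```text
time_s: 21.1
position: [570.9, 125.7, 199.0]
tcp_rot: [-180.0, -0.0, -163.0]
contact_force: [1.9, 0.6, -0.2]
gripper_width: 0.2
```

Run:
```python
from h import *
o=get_obs(); print(o['time_s'],o['position'],o['contact_force'])
s=snap('scene','s12');crop(s['img'],150,80,350,230,4,'s12c')
p=np.load('heater.npy');d=o['position'][:2]-p[:2];a=p[2];print(d@[np.cos(a),np.sin(a)],d@[-np.sin(a),np.cos(a)])
```

```text
21.1 [570.90764845 125.68085782 198.99594862] [ 1.87929544  0.61919652 -0.22764849]
103.90856985155988 0.040188211609281474
```

View pics/s12c.png

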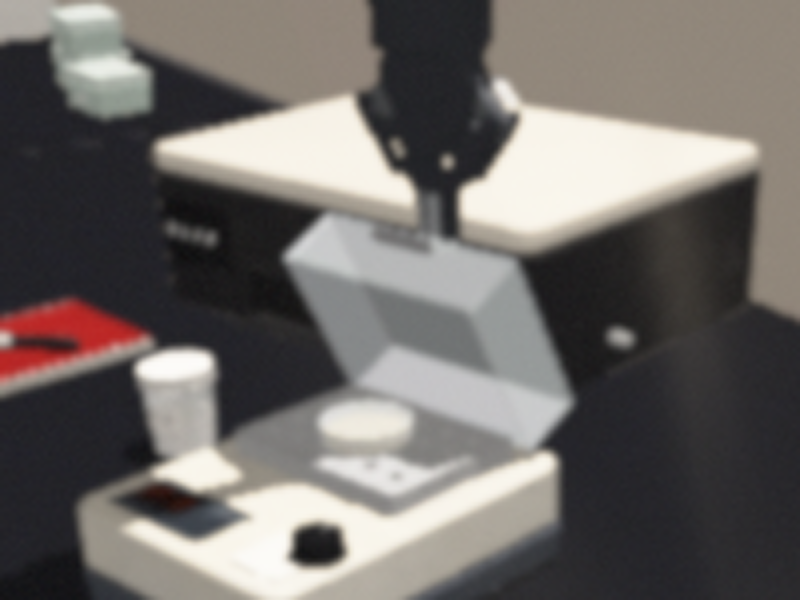

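Emit:
drive_tool([
  [-2.9,-0.8,-0.2,0,0],
  [-7.3,-2.1,-0.8,0,0],
  [-11.5,-3.4,-1.5,0,0],
  [-15.8,-4.7,-2.4,0,0],
  [-20.1,-5.9,-3.3,0,0],
  [-24,-7.1,-4.3,0,0],
  [-28.1,-8.3,-5.7,0,0],
  [-32.1,-9.5,-7.2,0,0],
  [-36.2,-10.7,-8.7,0,0],
  [-40,-11.8,-10.3,0,0],
  [-43.8,-12.9,-12.2,0,0],
  [-47.6,-14,-14.3,0,0],
  [-51.3,-15.1,-16.5,0,0],
  [-55,-16.2,-18.8,0,0],
  [-58.5,-17.3,-21.3,0,0],
  [-61.9,-18.3,-23.9,0,0],
  [-65.2,-19.2,-26.7,0,0],
  [-68.5,-20.2,-29.5,0,0],
  [-70,-20.6,-31,0,0],
  [-70,-20.6,-31,0,0],
])

```text
time_s: 23.15
position: [501.0, 105.1, 167.7]
tcp_rot: [180.0, -0.0, -163.0]
contact_force: [0.2, -0.9, 0.1]
gripper_width: 0.2
```

Run:
```python
from h import *
o=get_obs(); print(o['time_s'],o['position'],o['contact_force'])
s=snap('scene','s13');crop(s['img'],150,100,350,250,4,'s13c')
p=np.load('heater.npy');d=o['position'][:2]-p[:2];a=p[2];print(d@[np.cos(a),np.sin(a)],d@[-np.sin(a),np.cos(a)])
```

```text
23.15 [500.96914552 105.14949455 167.70458363] [ 0.22423485 -0.94127025  0.14205034]
31.018764543197147 0.1259278289628062
```

View pics/s13c.png

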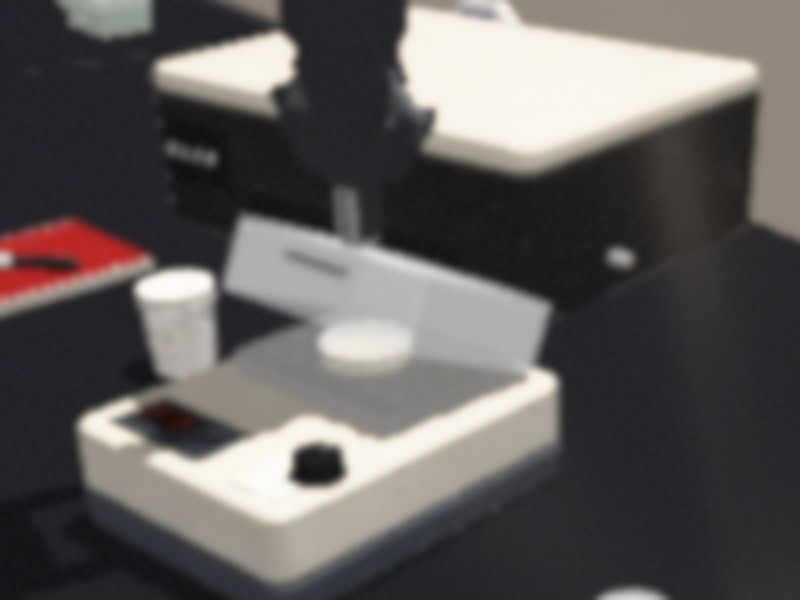

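Emit:
drive_tool([
  [-2,-0.6,-2,0,0],
  [-4,-1.2,-4,0,0],
  [-6,-1.8,-6.2,0,0],
  [-8,-2.4,-8.5,0,0],
  [-10.3,-3,-11,0,0],
  [-12,-3.5,-13.2,0,0],
  [-13.8,-4.1,-15.5,0,0],
  [-15.5,-4.6,-17.8,0,0],
  [-17.2,-5.1,-20.2,0,0],
  [-18.8,-5.5,-22.7,0,0],
  [-20.3,-6,-25.2,0,0],
  [-21.5,-6.3,-27.2,0,0],
  [-22.6,-6.6,-29.2,0,0],
  [-23.6,-7,-31,0,0],
  [-24.5,-7.2,-32.6,0,0],
  [-25.2,-7.4,-34,0,0],
  [-25.8,-7.6,-35.2,0,0],
  [-26.3,-7.8,-36.2,0,0],
])

```text
time_s: 25.0
position: [474.9, 97.4, 131.7]
tcp_rot: [180.0, 0.0, -163.0]
contact_force: [-1.7, 0.2, 0.6]
gripper_width: -0.1
```

Emit:
drive_tool([
  [-0.4,-0.1,-1,0,0],
  [-0.8,-0.2,-2,0,0],
  [-1.2,-0.3,-3,0,0],
  [-1.6,-0.4,-4,0,0],
  [-2,-0.5,-5,0,0],
  [-2,-0.5,-5,0,0],
])

```text
time_s: 25.6
position: [473.0, 96.9, 126.7]
tcp_rot: [-180.0, 0.0, -163.0]
contact_force: [0.3, 0.1, 0.2]
gripper_width: -0.0
```

Emit:
drive_tool([
  [0,0,-0.7,0,0],
  [0,0,-1.4,0,0],
  [0,0,-2,0,0],
  [0,0,-2,0,0],
])

```text
time_s: 26.0
position: [472.9, 96.9, 125.0]
tcp_rot: [-180.0, 0.0, -163.0]
contact_force: [-1.6, -0.7, 3.4]
gripper_width: -0.1
```

Emit:
drive_tool([
  [0,0,-0.5,0,0],
  [0,0,-1,0,0],
  [0,0,-1.2,0,0],
  [0,0,-1.2,0,0],
])

```text
time_s: 26.4
position: [473.0, 96.9, 124.9]
tcp_rot: [-180.0, 0.1, -162.9]
contact_force: [-6.2, -1.8, 16.3]
gripper_width: 0.0
```

Run:
```python
from h import *
o=get_obs(); print(o['time_s'],o['position'],o['contact_force'])
s=snap('scene','s14');crop(s['img'],150,130,350,280,4,'s14c')
```

```text
26.4 [472.98501217  96.87866111 124.85813414] [-6.23780661 -1.84158663 16.33789539]
```

View pics/s14c.png

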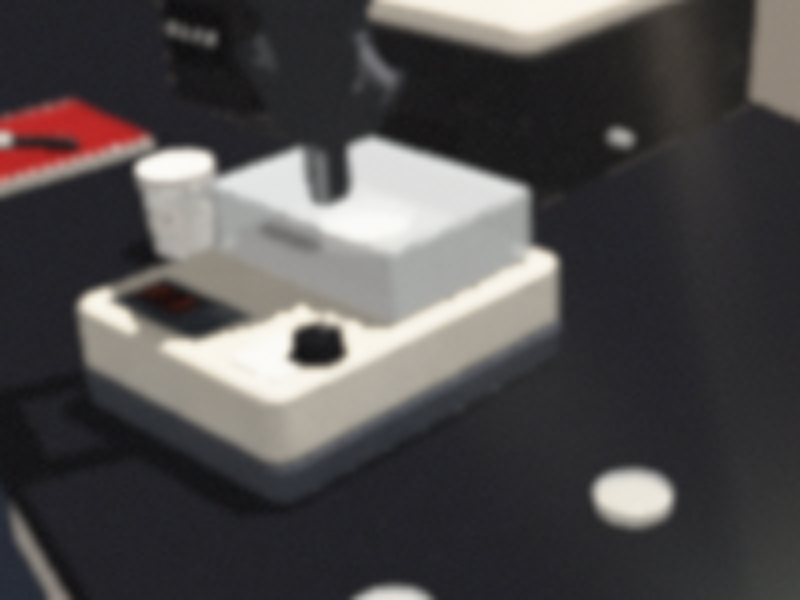

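Emit:
drive_tool([
  [0,0,1.5,0,0],
  [0,0,6,0,0],
  [0,0,20,0,0],
  [0,0,45,0,0],
  [0,0,75,0,0],
  [-10,0,100,0,0],
  [-25,0,115,0,0],
  [-40,0,120,0,0],
  [-45,0,120,0,0],
  [-45,0,120,0,0],
])

```text
time_s: 27.45
position: [427.7, 96.9, 243.5]
tcp_rot: [180.0, 0.0, -163.0]
contact_force: [1.0, -0.3, 0.5]
gripper_width: 0.0
```

Run:
```python
from h import *
o=get_obs(); print(o['time_s'],o['position'],o['contact_force'])
snap('wrist','w15');s=snap('scene','s15');crop(s['img'],150,130,350,280,4,'s15c');snap('side','side15')
```

```text
27.45 [427.69820253  96.9291679  243.52104065] [ 1.04912496 -0.31020524  0.54492593]
```

View pics/w15.png

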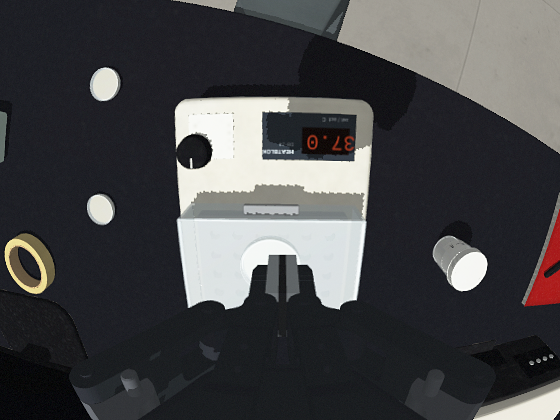

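View pics/s15c.png

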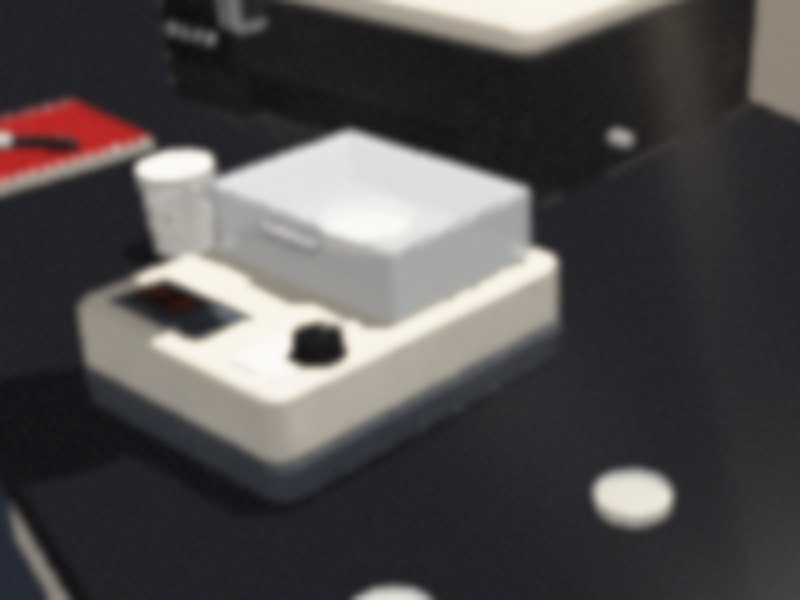

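View pics/side15.png

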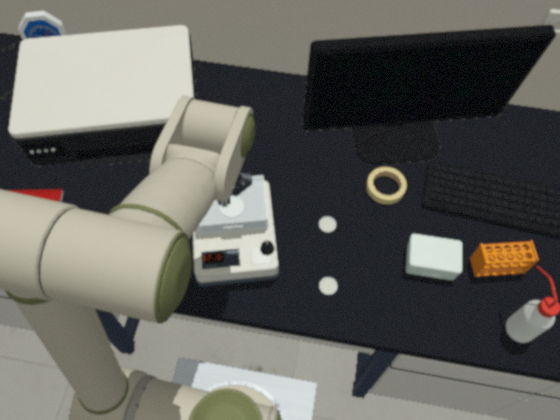

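The lid is shut and the dish shows under it at wrist px (268,258). Cup, tip box, tape and the small dishes stand at their old pixels, and the arm is clear.

```bash
python3 -c "
from station import workorder
print(workorder.sign_off())"
```

```text
the job is handed in; nothing more can be done
None
```

The job is done and handed in at about 27.6 s, within the 67 s limit. No check failed; sign-off reports no verdict.

- **Opening the lid:** I pushed it back along its arc to the stop with the shut fingers. The last few millimetres went at about 10 mm/s, and it met the stop with a rise of about 8 N and no further travel.
- **Placing the dish:** I gripped the largest of the three dishes; the opening read 55 mm against the stated 56 mm. I lowered it onto the metal block until it touched, with the force reaching 12.6 N, then released it. The wrist view showed it flat and well inside the block outline.
- **Closing the lid:** I pushed it down from behind, slowing for the last part. At the end the fingertip read z = 124.9 mm against 124 mm expected, and it held rigid under 16 N.
- **Last pictures:** The lid is shut with the dish visible under it, and the arm is clear of everything. The tip box, tape roll and two small dishes are at the same pixels as at the start in the side view, and so is the cup in the scene view.

The only disagreements were small. The heater fit was off by up to 2.4 px, and the overhead and wrist views of the block differed by 2 to 5 mm, which is well inside the margin for the dish.

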